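# Lay the rinsed instrument holder down to drain

## Robot

A 6-joint arm with a two-finger parallel gripper is mounted at the origin on a cart in front of the work surface, level with it; the furniture and walls round the work are solid. World frame = base frame: x ahead of the robot, y to its left, z up, the work surface at z = 0. Lengths are in m, angles in degrees, forces in N, time in s.
With the tool pointing down it reaches from about 0.3 to 0.75 m from the base axis. Payload 8.5 kg.
Tool frame: the origin (TCP) lies at the very end of the fingers, on their centre line; the grasp point (between the pads) lies 19 mm behind it; z points along the fingers, y is the line along which they close (so a half turn about z gives the same grasp; the last joint's range is limited). The gripper opens to 85 mm and grips with 20 to 120 N. Pads are 22 mm wide; open, the fingers measure 114 mm over their backs; the gripper's body (76 mm by 85 mm) begins 54 mm behind the grasp point. The pads swing forward as they close: fully open they stand 13 mm farther back than shut.
Start: joints at [55.101, 21.807, 74.336, -0, 83.858, -12.336], TCP at [0.211, 0.508, 0.231] pointing down, gripper open.
Joint ranges: [-178.18, 178.18], [-50.72, 133.34], [12.68, 142.11], [-81.47, 261.47], [9.98, 163.14], [-165.26, 165.26]. Speed limits (degrees/s): [136.94, 136.94, 180, 180, 180, 180].

## Interface

Orientations are given as a 3x3 rotation matrix whose columns are the frame's x, y, z axes.
In Python, from rig import env gives the robot as it stands.
- The arm moves only by the tool move_arm, never from a script. Its argument "plan" is a list of rows, each a list of 7 numbers: the turn, a rotation vector about the tool's x, y, z in degrees, then the shift along the tool's x, y, z in cm, then the gripper command: -1 is shut, 1 is fully open, values between are in proportion. In form: [[ax, ay, az, tx, ty, tz, jaw], ...]. A call has 1 to 5 rows; each row is the pose to reach, as a shift and turn from the pose commanded when the call began, along the tool's axes at that moment; what a row does not reach only later rows make up. A row lasts 1/10 s, in which the tool goes at most 50 mm and 8.59 degrees, less where a joint would pass 70% of its speed; a pose out of reach is approached as far as the arm can. A call with a gripper value outside its range is refused whole. The fingers move at their own pace and stop on an object; "squeeze" is the grip in N (left out, the last holds). Time passes only in rows, so rows that repeat a pose let the fingers close. It gives the time, the measured TCP pose, the force, the opening and the grip force at its end, in the units of the state.
- env.observe(): the state, without advancing time (a new reading comes with each control period).
- env.get_image(name): name is "scene" or "top"; returns a dict with "color" (384x512x3 uint8, red, green, blue), "fov_y" (degrees; the focal length in pixels is half the picture's height over the tangent of half this angle, whatever the lens; pixels are square), "cx", "cy" (the principal point, pixels), "R" (3x3) and "t" (3): a world point X has camera coordinates R X + t. Camera axes: x right, y down, z forward; pixel columns grow to the right and rows downward; lengths in m; the calibration is good to about 2 mm. A picture is of the moment at which its call begins. There is no depth.
- env.close_job(): hands the job in; it is judged then, once.
Trained networks look in a picture, given as the dict that the camera call returned (one of the last four; its "shot" number tells which), for a name from the list of things; names that differ only in an ending like _2 or _b are one class to them, and where a whole thing is asked for, a point or a joint stands for the part that bears it (a point fixed in the world has none). Each returns a list of dicts, best first, with "conf" (0 to 1); they miss things now and then, are a little off and sometimes report something else, mostly with a low value. They report only what shows in the picture. A call takes as long as a camera call.
- env.outline_of(target, picture): "mask" (384x512 bool, what is visible of it) and "bbox" ([centre column, centre row, width, height] in pixels, round what is visible of it).
- env.tip_of(target, picture): "pixel" ([column, row] in pixels: a listed point, or the origin of a listed thing).
The state is a dict: "time_s": time; "q": joint angles; "qvel": joint speeds; "joint_efforts": joint torques, N m; "position": TCP position; "tool_rot": TCP orientation; "ft_force": force on the tool from outside, world axes, zero at the start; "wrist_torque": the same for the moment, N m; "grip_width": finger opening in m; "gripper_force": force on a finger pad.
Only numpy, scipy, OpenCV 4.12 (cv2) and the standard library are available. Lean on these libraries where they do the work, as an engineer would, in place of code of your own. Each camera call takes 0.05 s, during which the arm holds its last target. There are 200 camera calls.

## Task

The tall, empty blue instrument holder stands on the draining mat in front of the metal stop rail. With the fingertips only, tip it over onto its side, away from the rail, easing it down gently all the way rather than letting it fall, then push it back along the mat until its base sits squarely against the rail. Do not grip, lift or carry the holder, and leave the bottles, the cup and the tub beside the mat where they stand.

Things in the scene. Friction and masses are not known exactly. Their poses are not given: they have to be found in the camera images.
- holder: blue plastic instrument holder, an open-topped empty box, about 0.22 kg: 70 mm along its own x, 80 mm along y, 140 mm tall along z; walls and floor 4 mm thick. Origin: centre of its underside; z points from base to mouth; at the start x points away from the stop rail (within 0.12 rad), the way it is to be tipped: its +x face ends underneath
- holder_foot (a point): middle of the holder's lower +x edge, the edge it tips about: 35 mm along the holder's x from the centre of the underside. The holder's weight passes this edge at a lean of about 0.5 rad; unsupported beyond that it falls too fast
- holder_mouth (a point): centre of the holder's open mouth, on its axis, 140 mm from the underside; 62 x 72 mm inside, 136 mm deep. Fingertips that stay some 20 mm inside the mouth can push the +x wall over, and then meet the -x wall and hold the holder back by its rim all the way down
- drain_mat: grey draining mat fixed to the trolley top, 280 mm along its own x, 110 mm along y, 4 mm thick; an aluminium stop rail 18 mm thick stands across its -x end, as wide as the mat, its top 32 mm above the trolley top. Origin: centre of the mat's underside; x points along the mat from the rail to the free end (roughly to the robot's left)
- stop_face (a point): middle of the foot of the rail's face that looks along the mat, on the mat's upper surface; its axes are those of the mat. The holder's base must end against this upright face; standing, the holder starts 8 to 30 mm in front of it. Surfaces are grippy: pushed askew, the lying holder can jam on one corner here; its mouth end must then be moved sideways to square it
- dropper_bottle: amber dropper bottle with black bulb, 33 mm across, 102 mm tall, loose; origin at the centre of its underside; leave alone
- antiseptic_bottle: green squeeze bottle with white nozzle, 41 x 61 x 99 mm, loose; origin at the centre of its underside; leave alone
- specimen_cup: specimen cup with blue lid, 46 mm across, 59 mm tall, loose; origin at the centre of its underside; leave alone
- cotton_tub: clear tub of pink cotton buds, 77 mm across, 80 mm tall, loose; origin at the centre of its underside; leave alone

How it is judged (in metres and radians):
On the way:
1. the holder lies on its side on the mat, tipped away from the rail (angle between holder's own z axis and vertical above 1.49 rad and angle between holder's own x axis and vertical above 3 rad), for 0.2 s.
At the end, for the whole second after the job is handed in: The holder lies at rest flat on the mat on the side that faced away from the rail (within 0.08 rad), its base within 6 mm of the rail's face and square to it within 0.1 rad, not more than 30 mm off the middle of the rail (all of step 1 and angle between holder's own z axis and vertical below 1.65 rad and x of holder in the frame of stop_face between -0.006 and 0.006 m and y of holder in the frame of stop_face between -0.03 and 0.03 m and angle between the z axis of holder and the x axis of drain_mat, either way round below 0.1 rad and height (world z) of holder_foot below 0.012 m and linear speed of holder below 0.01 m/s); the robot touches nothing.
It fails at once if the holder fell or was flung instead of being eased down (turned faster than 5 rad/s) (angular speed of holder above 5 rad/s).
It fails at once if the holder was lifted, carried or tipped the wrong way (the lower edge it tips about rose more than 20 mm off the mat) (height (world z) of holder_foot above 0.024 m).
It fails at once if the holder was gripped or pushed hard (fingers press on it with over 30 N in all) (contact force between the fingers and holder above 30 N).
It fails at once if a bystander was moved by more than 15 mm or tilted (distance of any of dropper_bottle, antiseptic_bottle, specimen_cup, cotton_tub from where it was at the start of the episode above 0.015 m or angle between any of dropper_bottle, antiseptic_bottle, specimen_cup, cotton_tub's own z axis and vertical above 0.3 rad).
It also fails if it takes over 61 s, if anything falls off the work surface, if the arm or the gripper's body presses on something with over 40 N, if the wrist force passes 120 N, or if a joint passes its speed limit or range.

## Working session

There is one attempt and no reset: what is moved stays moved. The work goes in short steps, Python scripts to look and compute and a tool call to move; the robot and the scene stay as the last step left them, time stands still between calls to the robot, and variables do not carry over. Pictures are saved under pics/ and viewed, at most 10 in all, crops included, and the job is handed in when it is done.

Besides the shell and the picture viewer there is one more tool, called after ">>>" as name([rows], argument=value, ...), one row to a line, values as JSON. move_arm: Moves the arm, as the interface text tells. Its arguments: {"type":"object","properties":{"plan":{"type":"array"},"squeeze":{"type":"number"}},"required":["plan"]}

```bash
mkdir -p pics; ls
cat > h.py <<'E'
from rig import env
import numpy as np, cv2
def K(p):
    f=192/np.tan(np.radians(p["fov_y"])/2); return f
def proj(p,X):
    c=np.array(p["R"])@np.array(X).T+np.array(p["t"])[:,None]
    return (K(p)*c[:2]/c[2]).T+[p["cx"],p["cy"]]
def ray(p,px,z):
    R=np.array(p["R"]);d=R.T@np.array([(px[0]-p["cx"])/K(p),(px[1]-p["cy"])/K(p),1]);o=-R.T@np.array(p["t"])
    return o+d*(z-o[2])/d[2]
E
python3 - <<'E'
from h import *
s=env.observe();print(s["time_s"],s["position"],np.round(s["tool_rot"],3).tolist())
P={}
for n in("scene","top"):
    p=env.get_image(n);cv2.imwrite(f"pics/{n}0.png",p["color"][:,:,::-1])
    for t,z in(("holder",0.004),("holder_foot",.004),("holder_mouth",.144),("drain_mat",0),("stop_face",.004),("dropper_bottle",0),("antiseptic_bottle",0),("specimen_cup",0),("cotton_tub",0)):
        for r in env.tip_of(t,p)[:2]: print(n,t,round(r["conf"],2),np.round(r["pixel"]),np.round(ray(p,r["pixel"],z),4))
E
```

```text
pics
0.0 [0.21084277 0.50765159 0.23070686] [[-0.923, 0.384, -0.001], [0.384, 0.923, -0.001], [0.0, -0.001, -1.0]]
scene holder 0.62 [270. 232.] [ 0.4676 -0.0625  0.004 ]
scene holder 0.29 [248. 220.] [0.4652 0.0112 0.004 ]
scene holder_foot 0.61 [258. 225.] [ 0.469  -0.0207  0.004 ]
scene holder_mouth 0.67 [269. 214.] [ 0.4549 -0.0625  0.144 ]
scene drain_mat 0.88 [248. 220.] [0.4668 0.0133 0.    ]
scene stop_face 0.74 [283. 244.] [ 0.4561 -0.1122  0.004 ]
scene dropper_bottle 0.78 [274. 188.] [0.5981 0.0047 0.    ]
scene dropper_bottle 0.37 [328. 263.] [ 0.4755 -0.2409  0.    ]
scene antiseptic_bottle 0.82 [346. 223.] [ 0.6097 -0.2277  0.    ]
scene antiseptic_bottle 0.56 [268. 214.] [ 0.5172 -0.0263  0.    ]
scene specimen_cup 0.79 [326. 262.] [ 0.4751 -0.2365  0.    ]
scene specimen_cup 0.17 [260. 228.] [ 0.4648 -0.0304  0.    ]
scene cotton_tub 0.72 [195. 156.] [0.5642 0.2708 0.    ]
top holder 0.83 [285. 218.] [ 0.4625 -0.0672  0.004 ]
top holder_foot 0.62 [272. 215.] [ 0.4729 -0.0344  0.004 ]
top holder_mouth 0.77 [290. 218.] [ 0.4573 -0.0688  0.144 ]
top drain_mat 0.87 [255. 218.] [0.4649 0.0113 0.    ]
top stop_face 0.59 [301. 220.] [ 0.4586 -0.1118  0.004 ]
top dropper_bottle 0.55 [258. 171.] [0.5921 0.003  0.    ]
top dropper_bottle 0.45 [257. 216.] [0.4695 0.0077 0.    ]
top antiseptic_bottle 0.92 [343. 163.] [ 0.6107 -0.2291  0.    ]
top specimen_cup 0.52 [353. 209.] [ 0.4862 -0.251   0.    ]
top cotton_tub 0.98 [160. 176.] [0.5822 0.2716 0.    ]
```

Run:
```python
import cv2,numpy as np
a=cv2.imread("pics/scene0.png")[120:312,170:426];b=cv2.imread("pics/top0.png")[120:312,150:406]
cv2.imwrite("pics/both.png",np.vstack([cv2.resize(x,(768,576))[:,:] for x in(a,)]));cv2.imwrite("pics/b2.png",cv2.resize(b,(768,576)))
```

```text
(no output)
```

View pics/both.png

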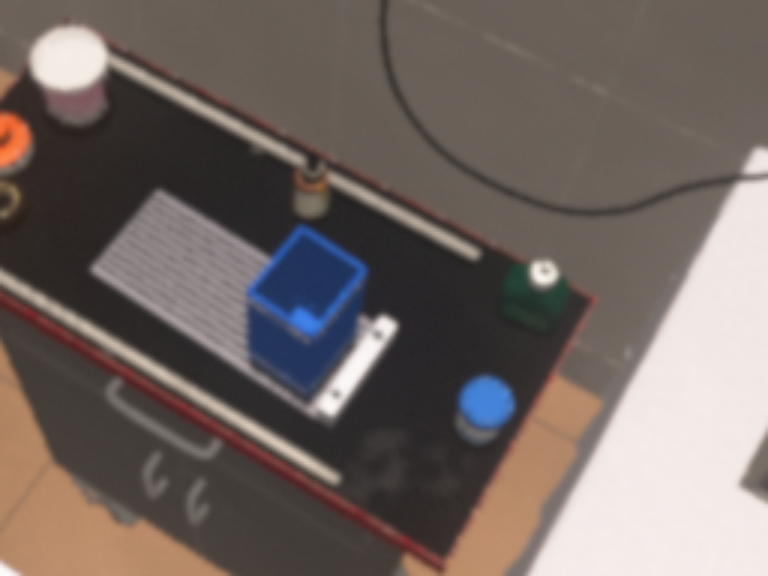

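View pics/b2.png

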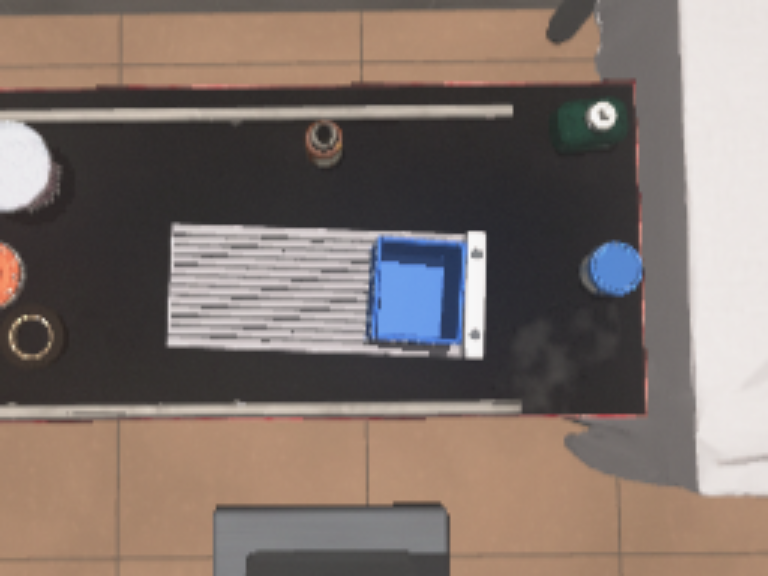

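The pictures show the mat running left from the rail. The holder stands upright just in front of the rail, with its rim in the top crop spanning about (372–466, 237–345). The dropper bottle is behind the mat at (323,145), the cup and antiseptic bottle are beyond the rail, and the tub is at far left.

Run:
```python
from h import *
p=env.get_image("top")
f=lambda c,z:ray(p,(c[0]/3+150-.33,c[1]/3+120-.33),z)[:2]
print("R",np.round(p["R"],3).tolist())
M=[f(c,.004) for c in((172,224),(166,347))];print("mat free corners",np.round(M,4))
Rl=[f(c,.032) for c in((467,232),(464,358))];print("rail face top",np.round(Rl,4))
v=(M[0]+M[1]-Rl[0]-Rl[1])/2;print("mat yaw",np.degrees(np.arctan2(v[1],v[0])),np.linalg.norm(v))
for tgt in("holder","drain_mat"):
    for n in("top","scene"):
        q=p if n=="top" else env.get_image(n)
        r=env.outline_of(tgt,q)[0];c,_=cv2.findContours(r["mask"].astype(np.uint8),0,2);c=max(c,key=cv2.contourArea)
        b=cv2.boxPoints(cv2.minAreaRect(c));print(tgt,n,r["conf"],np.round(b).tolist())
        if n=="top":print(np.round([ray(q,x,.144 if tgt=="holder" else .004)[:2] for x in b],4).tolist())
H=[f(c,.144) for c in((375,236),(467,239),(463,346),(370,343))];print("rim",np.round(H,4).tolist(),np.mean(H,0))
```

```text
R [[-0.009, -1.0, -0.01], [-0.995, 0.01, -0.099], [0.099, 0.009, -0.995]]
mat free corners [[0.5292 0.1413]
 [0.4192 0.1463]]
rail face top [[ 0.5169 -0.1202]
 [ 0.4076 -0.1152]]
mat yaw 87.39016542657622 0.26180950681601056
holder top 0.8 [[271.0, 232.0], [274.0, 198.0], [307.0, 200.0], [304.0, 234.0]]
[[0.4267, -0.0248], [0.5062, -0.0323], [0.4993, -0.1095], [0.4199, -0.1014]]
holder scene 0.69 [[242.0, 232.0], [269.0, 193.0], [300.0, 215.0], [274.0, 254.0]]
drain_mat top 0.64 [[205.0, 235.0], [206.0, 194.0], [312.0, 197.0], [311.0, 238.0]]
[[0.4196, 0.1474], [0.5308, 0.1444], [0.5191, -0.142], [0.4084, -0.136]]
drain_mat scene 0.58 [[200.0, 211.0], [222.0, 177.0], [303.0, 229.0], [281.0, 263.0]]
rim [[0.5044, -0.0348], [0.5014, -0.1062], [0.4187, -0.1014], [0.4216, -0.0297]] [ 0.46151817 -0.06802713]
```

>>> move_arm([
  [0,0,70,-45.2,-43.5,2,-0.4],
  [0,0,70,-45.2,-43.5,2,-0.4],
  [0,0,70,-45.2,-43.5,2,-0.4],
  [0,0,70,-45.2,-43.5,2,-0.4],
  [0,0,70,-45.2,-43.5,2,-0.4],
])

```text
time_s: 1.85
position: [0.3111, 0.2771, 0.2235]
tool_rot: [[-0.409, 0.913, 0.001], [0.913, 0.409, 0.0], [-0.0, 0.001, -1.0]]
ft_force: [1.8, 0.6, 0.3]
grip_width: 0.0256
gripper_force: 0.0
```

```bash
cat >> h.py <<'E'
from scipy.spatial.transform import Rotation as Ro
def pose(yaw,tilt):  # tool x at yaw (deg), fingers tilted so they point toward the rail by tilt deg
    a=np.radians(yaw);x=np.array([np.cos(a),np.sin(a),0]);z=np.array([0,0,-1.]);y=np.cross(z,x)
    return np.c_[x,y,z]@Ro.from_euler("y",-tilt,degrees=True).as_matrix()
def rel(R0,p0,R1,p1):
    return np.round(np.r_[Ro.from_matrix(R0.T@R1).as_rotvec(degrees=True),R0.T@(np.array(p1)-p0)*100],1).tolist()
def now():
    s=env.observe();return np.array(s["tool_rot"]),np.array(s["position"])
E
python3 -c "
from h import *
print(rel(*now(),pose(87,0),(.461,-.062,.20)))"
```

```text
[0.0, -0.0, 27.1, -37.1, -0.2, 2.4]
```

>>> move_arm([
  [0,0,27,-37.1,-0.2,2.4,-0.4],
  [0,0,27,-37.1,-0.2,2.4,-0.4],
  [0,0,27,-37.1,-0.2,2.4,-0.4],
  [0,0,27,-37.1,-0.2,2.4,-0.4],
  [0,0,27,-37.1,-0.2,2.4,-0.4],
])

```text
time_s: 2.35
position: [0.4134, 0.0491, 0.2074]
tool_rot: [[0.045, 0.999, 0.001], [0.999, -0.045, -0.0], [-0.0, 0.001, -1.0]]
ft_force: [1.5, -0.2, 0.6]
grip_width: 0.0257
gripper_force: 0.0
```

```bash
python3 -c "
from h import *
print(now()[1]);print(rel(*now(),pose(87,0),(.461,-.062,.19)))"
```

```text
[0.4133733  0.04906111 0.20738674]
[0.1, 0.0, 0.4, -10.9, 5.3, 1.7]
```

>>> move_arm([
  [0,-8,0,2,5,0,-0.4],
  [0,-25,0,4,5,4,-0.4],
  [0,-50,0,4,5,5,-0.4],
  [0,-75,0,4,5,8,-0.4],
  [0,-75,0,4,5,8,-0.4],
])

```text
time_s: 2.85
position: [0.4639, 0.089, 0.125]
tool_rot: [[0.03, 0.999, -0.031], [0.733, -0.043, -0.678], [-0.679, -0.003, -0.734]]
ft_force: [-0.2, -1.0, 0.4]
grip_width: 0.0256
gripper_force: 0.0
```

>>> move_arm([
  [0,-35,0,0,0,0,-0.4],
  [0,-35,0,0,0,0,-0.4],
  [0,-35,0,0,0,0,-0.4],
  [0,-35,0,0,0,0,-0.4],
  [0,-35,0,0,0,0,-0.4],
])

```text
time_s: 3.35
position: [0.4642, 0.0895, 0.1247]
tool_rot: [[0.004, 0.999, -0.043], [0.215, -0.043, -0.976], [-0.977, -0.005, -0.215]]
ft_force: [0.1, 0.2, 0.4]
grip_width: 0.0258
gripper_force: 0.0
```

```bash
python3 -c "
from h import *
s=env.observe();print(s['q']);R,p=now();print(p,R)
img=env.get_image('scene');cv2.imwrite('pics/s2.png',cv2.resize(img['color'][60:300,120:440,::-1],(800,600)))"
```

```text
[ 24.04696633  46.82816624  87.10219112 -62.3424151   99.53032473
  48.91710229]
[0.46422229 0.089502   0.12470443] [[ 0.0041534   0.99906711 -0.04298435]
 [ 0.21483844 -0.04287249 -0.97570815]
 [-0.97664077 -0.00518219 -0.21481608]]
```

View pics/s2.png

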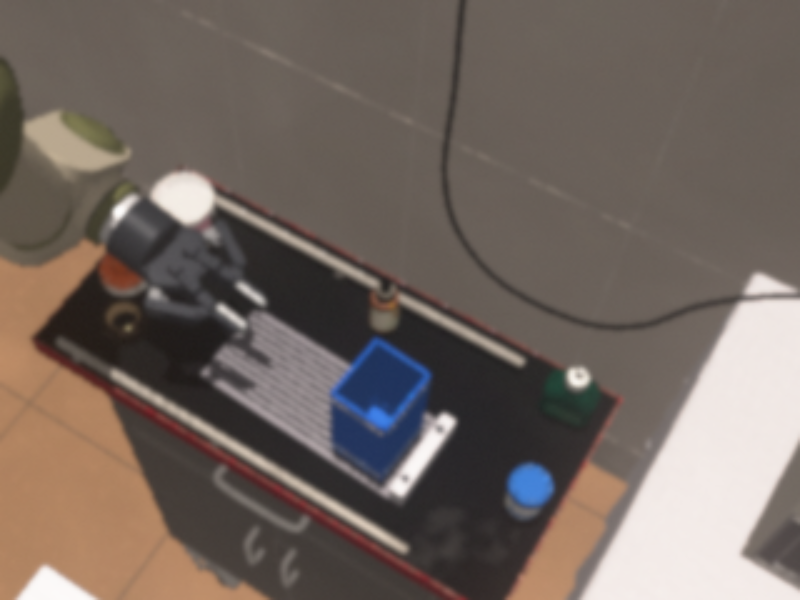

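The tilt to 78° is reachable and the holder at (380,410) hasn't moved. I'll turn the jaw line along the tipping direction, so that the two spread tips sit close to the +x and −x walls with little play.

```bash
cat >> h.py <<'E'
def Q(yaw,tilt): return pose(yaw,tilt)@Ro.from_euler("z",90,degrees=True).as_matrix()
E
python3 -c "
from h import *
print(rel(*now(),Q(86.7,0),(.461,0.04,.20)))"
```

```text
[60.3, 59.7, 75.6, -8.3, -0.2, 3.2]
```

>>> move_arm([
  [60.3,59.7,75.6,-8.3,-0.2,3.2,-0.35],
  [60.3,59.7,75.6,-8.3,-0.2,3.2,-0.35],
  [60.3,59.7,75.6,-8.3,-0.2,3.2,-0.35],
  [60.3,59.7,75.6,-8.3,-0.2,3.2,-0.35],
  [60.3,59.7,75.6,-8.3,-0.2,3.2,-0.35],
])

```text
time_s: 3.9
position: [0.4609, 0.0395, 0.2028]
tool_rot: [[0.555, 0.777, -0.297], [0.413, -0.568, -0.712], [-0.722, 0.273, -0.636]]
ft_force: [-0.2, 0.5, 0.3]
grip_width: 0.0277
gripper_force: 0.0
```

```bash
python3 -c "
from h import *
print(now()[1],rel(*now(),Q(86.7,0),(.461,-0.066,.20)))"
```

```text
[0.46089965 0.03953628 0.20284185] [37.3, 36.4, 46.6, -4.1, 5.9, 7.7]
```

>>> move_arm([
  [37.3,36.4,46.6,0,0,0,-0.35],
  [37.3,36.4,46.6,0,0,0,-0.35],
  [37.3,36.4,46.6,0,0,0,-0.35],
  [37.3,36.4,46.6,-2,3,3.9,-0.35],
  [37.3,36.4,46.6,-4.1,5.9,7.7,-0.35],
])

```text
time_s: 4.4
position: [0.462, -0.061, 0.2008]
tool_rot: [[0.937, 0.281, -0.21], [0.22, -0.937, -0.272], [-0.273, 0.208, -0.939]]
ft_force: [1.7, -0.5, 0.0]
grip_width: 0.0276
gripper_force: 0.0
```

```bash
python3 -c "
from h import *
print(now()[1],rel(*now(),Q(86.7,0),(.461,-0.066,.18)))"
```

```text
[ 0.46199177 -0.06102324  0.20080344] [14.6, 13.9, 18.1, 0.4, 0.0, 2.1]
```

>>> move_arm([
  [14.6,13.9,18.1,0.2,0.3,1,-0.35],
  [14.6,13.9,18.1,0.4,0.4,2,-0.35],
  [14.6,13.9,18.1,0.4,0.2,2.1,-0.35],
  [14.6,13.9,18.1,0.4,0,2.1,-0.35],
  [14.6,13.9,18.1,0.4,0,2.1,-0.35],
])

```text
time_s: 4.9
position: [0.46, -0.0656, 0.1795]
tool_rot: [[0.998, -0.057, -0.008], [-0.057, -0.998, -0.005], [-0.008, 0.005, -1.0]]
ft_force: [-0.3, 0.6, 0.3]
grip_width: 0.0276
gripper_force: 0.0
```

```bash
python3 -c "
from h import *
print(env.observe()['q'],now()[1],rel(*now(),Q(86.7,0),(.461,-0.066,.18)))
for n in('top','scene'):
    p=env.get_image(n);cv2.imwrite(f'pics/{n}3.png',cv2.resize(p['color'][150:270,220:380,::-1],(800,600)))
    for r in env.tip_of('holder_mouth',p)[:1]:print(r['conf'],ray(p,r['pixel'],.144))
    print(proj(p,[now()[1]]))
"
```

```text
[-22.51107638  16.35384976  92.05089128  -0.46820461  71.91712253
  70.88779517] [ 0.46004676 -0.06563578  0.17949257] [0.3, 0.4, 0.0, 0.1, 0.0, -0.1]
0.39 [ 0.46246093 -0.06398256  0.144     ]
[[289.16183408 216.39618776]]
0.58 [ 0.45775019 -0.06069667  0.144     ]
[[271.42402284 206.78144963]]
```

View pics/scene3.png

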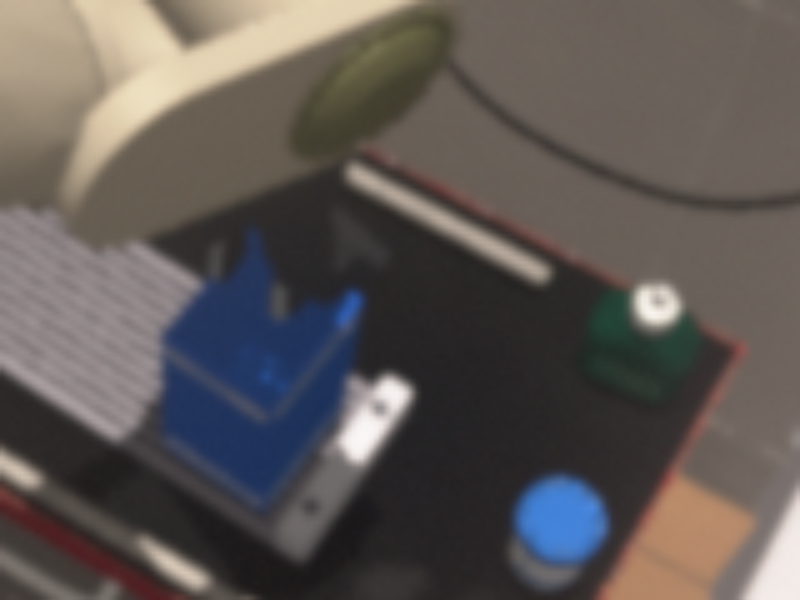

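The fingertips at about (215,260) and (278,300) in the crop hang over the mouth, about 41 mm between centres, so they should fit. I'll descend.

>>> move_arm([
  [0.3,0.4,0,0.1,0,2,-0.35],
  [0.3,0.4,0,0.1,0,3.5,-0.35],
  [0.3,0.4,0,0.1,0,4.5,-0.35],
  [0.3,0.4,0,0.1,0,5.5,-0.35],
  [0.3,0.4,0,0.1,0,6.2,-0.35],
])

```text
time_s: 5.6
position: [0.4606, -0.0652, 0.1154]
tool_rot: [[0.998, -0.056, -0.004], [-0.056, -0.998, 0.001], [-0.004, -0.001, -1.0]]
ft_force: [-0.0, 0.1, 0.0]
grip_width: 0.0277
gripper_force: 0.0
```

```bash
python3 -c "
from h import *
s=env.observe();print(s['ft_force'],now()[1])
p=env.get_image('scene');cv2.imwrite('pics/s4.png',cv2.resize(p['color'][150:270,220:380,::-1],(800,600)))
for r in env.tip_of('holder',p)[:1]:print(r['conf'],ray(p,r['pixel'],.004))
"
```

```text
[-0.03419924  0.11413884  0.03050591] [ 0.46059839 -0.06522124  0.11540507]
0.8 [ 0.4614397  -0.05672741  0.004     ]
```

View pics/s4.png

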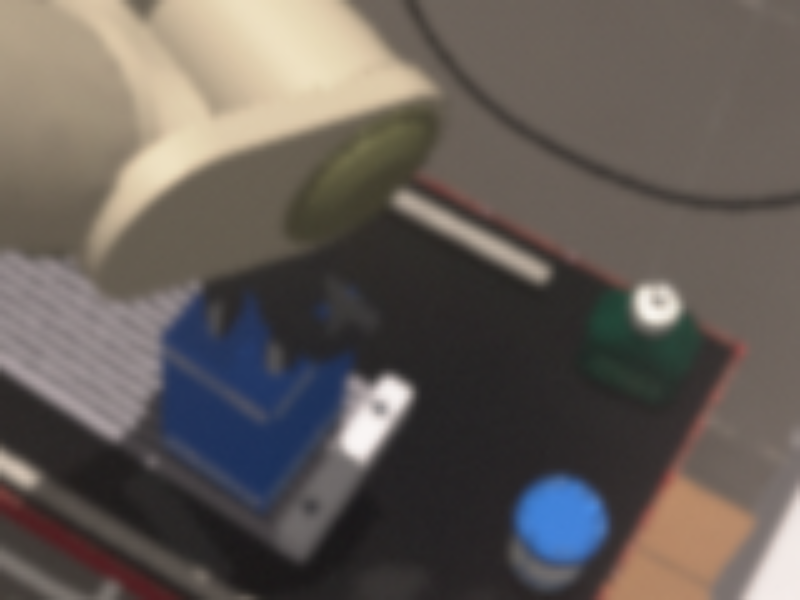

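Both tips are inside the mouth with no contact force, and the holder hasn't moved. Next I'll plan the tipping arc.

```bash
cat > plan.py <<'E'
from h import *
YAW=86.7; F=np.array([.463,-.032,.004]); X=np.array([np.cos(np.radians(YAW)),np.sin(np.radians(YAW)),0]);Z=np.array([0,0,1.])
def hp(a,h,t): t=np.radians(t);return np.array([a*np.cos(t)+h*np.sin(t),-a*np.sin(t)+h*np.cos(t)])
def target(t):
    s=np.clip((t-40)/50,0,1); phi=t if t<40 else 40+23*s; g=.0277-.0137*s; W=g+.024
    f=np.radians(phi);u=-np.array([np.sin(f),np.cos(f)]);n=np.array([-np.cos(f),np.sin(f)])
    c=hp(-.0345,.112,t); r=hp(-.066,.140,t)-n*W/2+u*.028
    b=np.clip((t-30)/15,0,1); p=c*(1-b)+r*b
    low=p-n*W/2; th=np.radians(t); a=low@np.array([np.cos(th),-np.sin(th)])
    return F+X*p[0]+Z*p[1],Q(YAW,phi),-1+2*g/.085*(.65/.6516),phi,(-.004-a)
def chain(ths,R,p,n=5):
    for i in range(0,len(ths),n):
        rows=[]
        for t in ths[i:i+n]:
            q,Rq,j,phi,cl=target(t); rows.append(rel(R,p,Rq,q)+[round(j,2)])
        print([[float(v) for v in r] for r in rows],"th",t,"phi",round(phi),"z",round(q[2],3),"clear",round(cl,4))
        d=rows[-1];p=p+R@np.array(d[3:6])/100;R=R@Ro.from_rotvec(d[:3],degrees=True).as_matrix()
    return R,p
E
python3 -c "
from plan import *
chain(list(np.arange(3,92.5,3)),*now())"
```

```text
[[-3.1, 0.3, 0.1, 0.1, -0.5, -0.2, -0.35], [-6.1, 0.3, 0.1, 0.1, -1.1, -0.4, -0.35], [-9.1, 0.3, 0.1, 0.1, -1.7, -0.5, -0.35], [-12.1, 0.3, 0.1, 0.1, -2.3, -0.5, -0.35], [-15.1, 0.3, 0.1, 0.1, -2.9, -0.6, -0.35]] th 15.0 phi 15 z 0.121 clear 0.0047
[[-3.0, -0.0, -0.0, -0.0, -0.6, -0.1, -0.35], [-6.0, -0.0, -0.0, -0.0, -1.2, -0.3, -0.35], [-9.0, -0.0, -0.0, -0.0, -1.8, -0.4, -0.35], [-12.0, -0.0, -0.0, -0.0, -2.4, -0.4, -0.35], [-15.0, -0.0, -0.0, -0.0, -3.0, -0.5, -0.35]] th 30.0 phi 30 z 0.118 clear 0.0047
[[-3.0, -0.0, -0.0, -0.0, -0.5, -0.2, -0.35], [-6.0, -0.0, -0.0, -0.0, -1.0, -0.3, -0.35], [-9.0, -0.0, -0.0, -0.0, -1.5, -0.4, -0.35], [-10.9, -0.0, -0.0, -0.0, -2.0, -0.6, -0.36], [-12.3, -0.0, -0.0, -0.0, -2.6, -0.8, -0.38]] th 45.0 phi 42 z 0.112 clear 0.0104
[[-1.4, -0.0, -0.0, -0.0, -0.6, -0.2, -0.4], [-2.8, -0.0, -0.0, -0.0, -1.3, -0.4, -0.42], [-4.1, -0.0, -0.0, -0.0, -2.0, -0.5, -0.44], [-5.5, -0.0, -0.0, -0.0, -2.7, -0.7, -0.46], [-6.9, -0.0, -0.0, -0.0, -3.3, -0.7, -0.48]] th 60.0 phi 49 z 0.095 clear 0.0114
[[-1.4, -0.0, -0.0, -0.0, -0.7, -0.2, -0.5], [-2.8, -0.0, -0.0, -0.0, -1.4, -0.3, -0.52], [-4.1, -0.0, -0.0, -0.0, -2.1, -0.3, -0.54], [-5.5, -0.0, -0.0, -0.0, -2.8, -0.3, -0.56], [-6.9, -0.0, -0.0, -0.0, -3.5, -0.3, -0.57]] th 75.0 phi 56 z 0.071 clear 0.0131
[[-1.4, -0.0, -0.0, -0.0, -0.7, -0.0, -0.59], [-2.8, -0.0, -0.0, -0.0, -1.4, -0.0, -0.61], [-4.1, -0.0, -0.0, -0.0, -2.1, 0.1, -0.63], [-5.5, -0.0, -0.0, -0.0, -2.8, 0.2, -0.65], [-6.9, -0.0, -0.0, -0.0, -3.5, 0.3, -0.67]] th 90.0 phi 63 z 0.04 clear 0.0154
```

>>> move_arm([
  [-3,0.3,0.1,0.1,-0.5,-0.2,-0.35],
  [-6,0.3,0.1,0.1,-1.1,-0.4,-0.35],
  [-9,0.3,0.1,0.1,-1.7,-0.5,-0.35],
  [-12,0.3,0.1,0.1,-2.3,-0.5,-0.35],
  [-15,0.3,0.1,0.1,-2.9,-0.6,-0.35],
])

```text
time_s: 6.2
position: [0.4636, -0.0364, 0.1228]
tool_rot: [[0.998, -0.057, -0.012], [-0.058, -0.964, -0.26], [0.003, 0.26, -0.966]]
ft_force: [-0.1, -1.4, -0.7]
grip_width: 0.028
gripper_force: 0.2
```

```bash
python3 -c "
from h import *
p=env.get_image('scene');cv2.imwrite('pics/s5.png',cv2.resize(p['color'][150:270,220:380,::-1],(640,480)))"
```

```text
(no output)
```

View pics/s5.png

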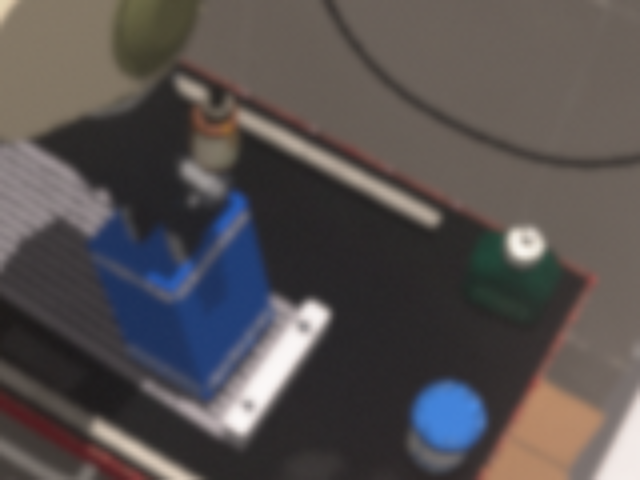

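The holder is leaning away from the rail, its base still near (210,385), with only about 1.5 N on the tool. I'll continue.

>>> move_arm([
  [-3,0,0,0,-0.6,-0.1,-0.35],
  [-6,0,0,0,-1.2,-0.3,-0.35],
  [-9,0,0,0,-1.8,-0.4,-0.35],
  [-12,0,0,0,-2.4,-0.4,-0.35],
  [-15,0,0,0,-3,-0.5,-0.35],
])

```text
time_s: 6.75
position: [0.4652, -0.0063, 0.1195]
tool_rot: [[0.998, -0.052, -0.027], [-0.058, -0.865, -0.499], [0.002, 0.5, -0.866]]
ft_force: [-0.0, 0.5, 0.5]
grip_width: 0.0275
gripper_force: 0.0
```

>>> move_arm([
  [-3,0,0,0,-0.5,-0.2,-0.35],
  [-6,0,0,0,-1,-0.3,-0.35],
  [-9,0,0,0,-1.5,-0.4,-0.35],
  [-10.9,0,0,0,-2,-0.6,-0.36],
  [-12.3,0,0,0,-2.6,-0.8,-0.38],
])

```text
time_s: 7.25
position: [0.4666, 0.0204, 0.1131]
tool_rot: [[0.998, -0.044, -0.038], [-0.058, -0.739, -0.671], [0.001, 0.672, -0.74]]
ft_force: [0.6, 0.5, 0.4]
grip_width: 0.0262
gripper_force: 0.2
```

```bash
python3 -c "
from plan import *
R,p=now();print(p,target(45)[0],np.degrees(np.arccos(-R[2,2])))
p=env.get_image('scene');cv2.imwrite('pics/s6.png',cv2.resize(p['color'][140:260,210:370,::-1],(640,480)))"
```

```text
[0.46660814 0.02041078 0.11314743] [0.46599876 0.02000799 0.11201797] 42.25029328113063
```

View pics/s6.png

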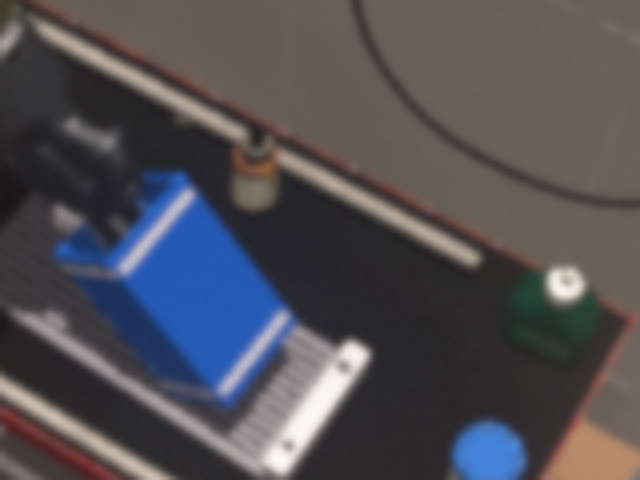

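The holder is past balance and resting back on the fingers at about 45°. I'll continue the lowering.

>>> move_arm([
  [-1.4,0,0,0,-0.6,-0.1,-0.4],
  [-2.8,0,0,0,-1.3,-0.3,-0.42],
  [-4.1,0,0,0,-2,-0.4,-0.44],
  [-5.5,0,0,0,-2.7,-0.6,-0.46],
  [-6.9,0,0,0,-3.3,-0.6,-0.48],
])

```text
time_s: 7.8
position: [0.4682, 0.0492, 0.095]
tool_rot: [[0.998, -0.039, -0.043], [-0.058, -0.652, -0.756], [0.001, 0.757, -0.653]]
ft_force: [0.1, 0.7, -1.2]
grip_width: 0.0224
gripper_force: 0.2
```

>>> move_arm([
  [-1.4,0,0,0,-0.7,-0.2,-0.5],
  [-2.8,0,0,0,-1.4,-0.3,-0.52],
  [-4.1,0,0,0,-2.1,-0.3,-0.54],
  [-5.5,0,0,0,-2.8,-0.3,-0.56],
  [-6.9,0,0,0,-3.5,-0.3,-0.57],
])

```text
time_s: 8.3
position: [0.4696, 0.0741, 0.0704]
tool_rot: [[0.998, -0.033, -0.047], [-0.058, -0.556, -0.829], [0.001, 0.83, -0.557]]
ft_force: [0.8, -1.4, -0.3]
grip_width: 0.0185
gripper_force: 0.4
```

```bash
python3 -c "
from plan import *
R,p=now();print(p,target(75)[0],np.degrees(np.arccos(-R[2,2])))
chain([78,81,84,87,90],R,p)
p=env.get_image('scene');cv2.imwrite('pics/s7.png',cv2.resize(p['color'][140:260,190:350,::-1],(640,480)))"
```

```text
[0.46961476 0.07407935 0.07035782] [0.46913923 0.07447369 0.070893  ] 56.14621157048852
[[-1.3, -0.0, -0.1, -0.1, -0.7, -0.1, -0.59], [-2.7, -0.0, -0.1, -0.1, -1.4, -0.1, -0.61], [-4.1, -0.0, -0.1, -0.1, -2.1, -0.0, -0.63], [-5.5, -0.0, -0.1, -0.1, -2.8, 0.1, -0.65], [-6.9, -0.0, -0.1, -0.1, -3.5, 0.2, -0.67]] th 90 phi 63 z 0.04 clear 0.0154
```

View pics/s7.png

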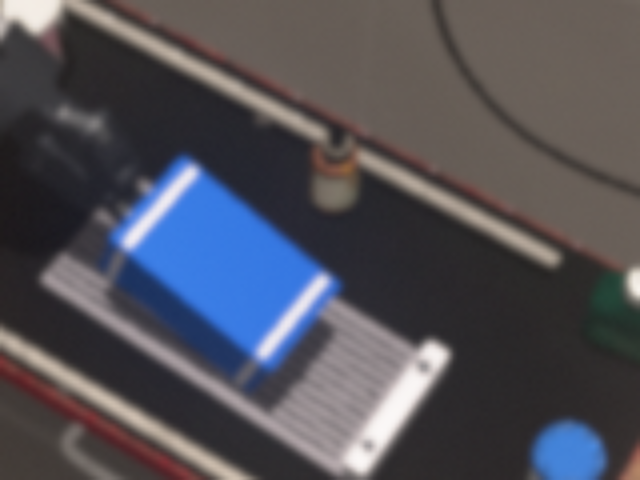

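The holder is at about 75° and still held back by its rim. Finishing the last 15°.

>>> move_arm([
  [-1.3,0,0,-0.1,-0.7,-0.1,-0.59],
  [-2.7,0,0,-0.1,-1.4,-0.1,-0.61],
  [-4.1,0,0,-0.1,-2.1,0,-0.63],
  [-5.5,0,0,-0.1,-2.8,0.1,-0.65],
  [-6.9,0,0,-0.1,-3.5,0.2,-0.67],
])

```text
time_s: 8.85
position: [0.4697, 0.0919, 0.0401]
tool_rot: [[0.998, -0.027, -0.051], [-0.058, -0.452, -0.89], [0.001, 0.891, -0.453]]
ft_force: [0.2, 0.1, -2.0]
grip_width: 0.014
gripper_force: 0.5
```

```bash
python3 -c "
from plan import *
s=env.observe();R,p=now();print(p,s['ft_force'],s['gripper_force'])
for n in('top','scene'):
    p=env.get_image(n);cv2.imwrite('pics/%s8.png'%n,cv2.resize(p['color'][140:260,190:350,::-1],(640,480)))
    for t,z in(('holder',.039),('holder_foot',.004),('holder_mouth',.039)):
        for r in env.tip_of(t,p)[:1]:print(n,t,r['conf'],ray(p,r['pixel'],z))
"
```

```text
[0.46968848 0.09189266 0.04009351] [ 0.23322789  0.10856848 -2.00038526] 0.4790189629420638
top holder 0.82 [ 0.46528047 -0.04203192  0.039     ]
scene holder 0.62 [ 0.46408485 -0.03642553  0.039     ]
scene holder_foot 0.81 [ 0.46185055 -0.03319096  0.004     ]
scene holder_mouth 0.86 [0.46354112 0.11288558 0.039     ]
```

View pics/scene8.png

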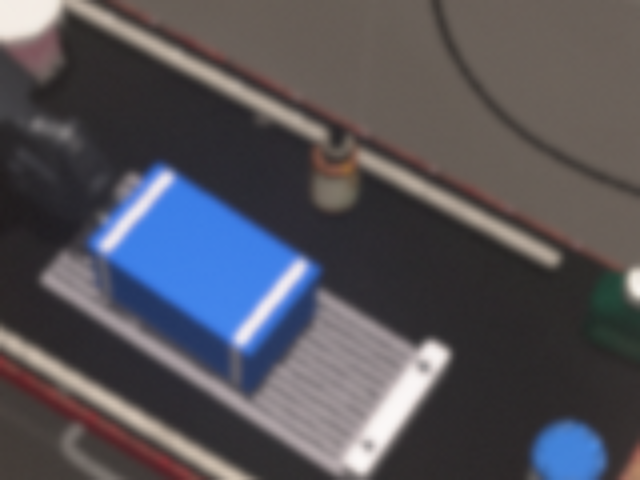

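Nearly flat, with about 2 N still carried. I'll ease it the last millimetres, close the fingers away from the rim, and back out.

>>> move_arm([
  [0,0,0,0,-0.1,0.1,-0.67],
  [0,0,0,0,-0.2,0.1,-0.7],
  [0,0,0,0,-0.4,0.2,-0.73],
  [0,0,0,0,-0.5,0.3,-0.78],
  [0,0,0,0,-0.6,0.3,-0.85],
])

```text
time_s: 9.75
position: [0.4696, 0.0916, 0.0339]
tool_rot: [[0.998, -0.027, -0.051], [-0.058, -0.454, -0.889], [0.001, 0.891, -0.455]]
ft_force: [0.0, -0.8, 0.3]
grip_width: 0.0065
gripper_force: 0.0
```

>>> move_arm([
  [0,0,0,0,0,0,-0.95],
  [0,0,0,0,0.1,-1,-1],
  [0,0,0,0,0.1,-2,-1],
  [0,0,0,0,0.1,-4,-1],
  [0,0,0,0,0.1,-7,-1],
])

```text
time_s: 10.25
position: [0.473, 0.1542, 0.0673]
tool_rot: [[0.998, -0.027, -0.052], [-0.059, -0.454, -0.889], [0.0, 0.891, -0.455]]
ft_force: [0.5, 0.1, -0.0]
grip_width: -0.0002
gripper_force: 0.0
```

```bash
python3 -c "
from plan import *
s=env.observe();R,p=now();print(p,s['ft_force'],s['gripper_force'])
print(rel(R,p,pose(87.4,0),p+[0,0.0,.1]))
for n in('top','scene'):
    p=env.get_image(n)
    for t,z in(('holder',.039),('holder_foot',.004),('holder_mouth',.039)):
        for r in env.tip_of(t,p)[:1]:print(n,t,r['conf'],ray(p,r['pixel'],z))
"
```

```text
[0.47298843 0.15419816 0.06730291] [ 0.51339757  0.08263633 -0.03019496] 0.0
[48.7, 49.4, -80.7, 0.0, 8.9, -4.5]
top holder 0.88 [ 0.46628752 -0.04515437  0.039     ]
top holder_mouth 0.51 [0.58728385 0.00392639 0.039     ]
scene holder 0.89 [ 0.46702461 -0.02511835  0.039     ]
scene holder_foot 0.6 [ 0.45431657 -0.03856772  0.004     ]
scene holder_mouth 0.87 [0.47740494 0.11585561 0.039     ]
```

Lying flat and released. Next I'll raise the tool, turn it upright with the jaw line across the mat, and open it so a fingertip sits at each side rim.

>>> move_arm([
  [0,0,0,0,4,-2,-1],
  [48.7,49.4,-80.7,0,8.9,-4.5,0],
  [48.7,49.4,-80.7,0,8.9,-4.5,0.46],
  [48.7,49.4,-80.7,0,8.9,-4.5,0.46],
  [48.7,49.4,-80.7,0,8.9,-4.5,0.46],
])

```text
time_s: 11.15
position: [0.4727, 0.1528, 0.1668]
tool_rot: [[0.885, 0.435, 0.165], [0.419, -0.594, -0.687], [-0.201, 0.677, -0.708]]
ft_force: [0.7, 0.1, -0.7]
grip_width: 0.058
gripper_force: 0.0
```

```bash
python3 -c "
from plan import *
R,p=now();print(p)
print(rel(R,p,pose(87.4,0),(.472,.165,.14)))
p=env.get_image('top');cv2.imwrite('pics/t9.png',cv2.resize(p['color'][160:280,160:320,::-1],(800,600)))
"
```

```text
[0.47272192 0.15283399 0.16678434]
[32.9, 33.2, -54.3, 1.0, -2.6, 1.0]
```

View pics/t9.png

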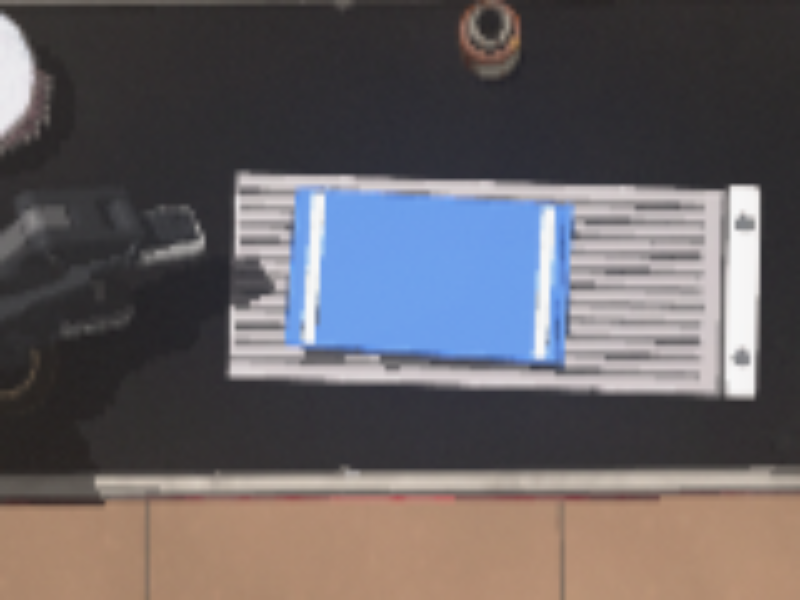

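The holder lies flat with its base edge at (575,205)–(563,366) and the rail face at about x=725, roughly square to the mat. I'll measure its corners numerically by colour.

```bash
cat >> h.py <<'E'
def blue():
    p=env.get_image("top");c=cv2.cvtColor(p["color"],cv2.COLOR_RGB2HSV)
    m=cv2.inRange(c,(100,90,90),(125,255,255));m[:,:180]=0;m[:,325:]=0;m[:185]=0;m[250:]=0
    m=cv2.morphologyEx(m,3,np.ones((9,9)))
    k,_=cv2.findContours(m,0,2);k=max(k,key=cv2.contourArea)
    w=np.array([ray(p,x[0],.074)[:2] for x in k],np.float32)
    (cx,cy),(a,b),an=cv2.minAreaRect(w*1000);
    an=an if a<b else an-90   # want direction of the short side -> world x-ish
    box=cv2.boxPoints(((cx,cy),(a,b),an if a<b else an+90))
    an=(an+45)%90-45
    print("centre",round(cx,1),round(cy,1),"size",round(a,1),round(b,1),"yaw",round(90+an,1),np.round(box[np.argsort(box[:,1])],1).tolist())
E
python3 -c "
from plan import *
blue()
p={'dummy':0}
from h import *
q=env.get_image('top')
f=lambda c,z:ray(q,(c[0]/5+160,c[1]/5+160),z)[:2]
for c in((298,188),(575,205),(563,366),(288,344)):print(f(c,.074))
for c in((728,185),(724,396)):print('rail',f(c,.032))
"
```

```text
centre 470.0 35.8 size 140.0 80.5 yaw 85.7 [[505.0, -37.0], [424.70001220703125, -31.0], [515.4000244140625, 102.5999984741211], [435.1000061035156, 108.5999984741211]]
[0.51371345 0.10060516]
[ 0.50380262 -0.03867462]
[ 0.42337824 -0.0315585 ]
[0.43551131 0.10562034]
rail [ 0.51693462 -0.12088249]
rail [ 0.40712746 -0.11641237]
```

>>> move_arm([
  [32.9,33.2,-54.3,0.9,-2.6,1,0.46],
  [32.9,33.2,-54.3,0.9,-2.6,1,0.46],
  [32.9,33.2,-54.3,0.9,-2.6,1,0.46],
  [32.9,33.2,-54.3,0.9,-2.6,1,0.46],
  [32.9,33.2,-54.3,0.9,-2.6,1,0.46],
])

```text
time_s: 11.8
position: [0.4713, 0.1653, 0.1391]
tool_rot: [[0.433, 0.886, 0.163], [0.883, -0.381, -0.275], [-0.182, 0.263, -0.947]]
ft_force: [-0.2, -0.0, -0.0]
grip_width: 0.0622
gripper_force: 0.0
```

```bash
python3 -c "
from plan import *
R,p=now();print(p,env.observe()['grip_width'])
print(rel(R,p,pose(87.4,0),(.470,.165,.14)))
"
```

```text
[0.47127134 0.1653211  0.13911004] 0.06217860907738184
[13.1, 13.4, -21.9, -0.1, -0.1, -0.1]
```

>>> move_arm([
  [13.1,13.4,-21.9,0,0.4,-0.1,0.46],
  [13.1,13.4,-21.9,0,0.4,-0.1,0.46],
  [13.1,13.4,-21.9,0,0.4,-0.1,0.46],
  [13.1,13.4,-21.9,0,0.4,-0.1,0.46],
  [13.1,13.4,-21.9,0,0.4,-0.1,0.46],
])

```text
time_s: 12.3
position: [0.4754, 0.1631, 0.1408]
tool_rot: [[0.052, 0.999, 0.0], [0.999, -0.052, -0.003], [-0.003, 0.0, -1.0]]
ft_force: [0.3, -0.4, -0.5]
grip_width: 0.0625
gripper_force: 0.0
```

```bash
python3 -c "
from plan import *
R,p=now();print(p,np.round(R,3).tolist())
print(rel(R,p,pose(87.5,0),(.476,.15,.02)),rel(R,p,pose(87.5,0),(.4755,.125,.02)))
"
```

```text
[0.47535112 0.16310568 0.14084262] [[0.052, 0.999, 0.0], [0.999, -0.052, -0.003], [-0.003, 0.0, -1.0]]
[0.0, 0.2, -0.5, -1.3, 0.1, 12.1] [0.0, 0.2, -0.5, -3.8, 0.2, 12.1]
```

>>> move_arm([
  [0,0.2,-0.5,0,0.1,4.5,0.46],
  [0,0.2,-0.5,0,0.1,8.5,0.46],
  [0,0.2,-0.5,0,0.1,10.5,0.46],
  [0,0.2,-0.5,0,0.1,11.5,0.46],
  [0,0.2,-0.5,0,0.1,12,0.46],
])

```text
time_s: 12.8
position: [0.476, 0.1641, 0.021]
tool_rot: [[0.04, 0.999, 0.002], [0.999, -0.04, 0.001], [0.001, 0.002, -1.0]]
ft_force: [-0.7, 0.7, 0.6]
grip_width: 0.062
gripper_force: 0.0
```

>>> move_arm([
  [0,0,0,-1,0,0,0.46],
  [0,0,0,-2,0,0,0.46],
  [0,0,0,-3,0,0,0.46],
  [0,0,0,-4,0,0,0.46],
  [0,0,0,-4.8,0,0,0.46],
])

```text
time_s: 13.3
position: [0.4745, 0.1148, 0.0223]
tool_rot: [[0.04, 0.999, 0.005], [0.999, -0.04, 0.002], [0.002, 0.005, -1.0]]
ft_force: [0.4, 2.3, -0.0]
grip_width: 0.0627
gripper_force: 0.0
```

>>> move_arm([
  [0,0,0,-0.5,0,0,0.46],
  [0,0,0,-1,0,0,0.46],
  [0,0,0,-1.5,0,0,0.46],
  [0,0,0,-2,0,0,0.46],
  [0,0,0,-2,0,0,0.46],
])

```text
time_s: 13.8
position: [0.4737, 0.0953, 0.0218]
tool_rot: [[0.039, 0.999, 0.004], [0.999, -0.039, 0.001], [0.002, 0.004, -1.0]]
ft_force: [-0.2, -0.1, 0.4]
grip_width: 0.0624
gripper_force: 0.0
```

```bash
python3 -c "
from plan import *
R,p=now();print(p,np.round(R[:2,0],3).tolist(),env.observe()['ft_force'])
blue()
"
```

```text
[0.47370779 0.09531838 0.02180664] [0.039, 0.999] [-0.24003071 -0.11769861  0.39213938]
centre 469.3 -9.5 size 97.3 80.2 yaw 89.1 [[508.6000061035156, -58.79999923706055], [428.5, -57.5], [510.20001220703125, 38.5], [430.0, 39.79999923706055]]
```

>>> move_arm([
  [0,0,0,-0.6,0,0,0.46],
  [0,0,0,-1.3,0,0,0.46],
  [0,0,0,-2,0,0,0.46],
  [0,0,0,-2.7,0,0,0.46],
  [0,0,0,-3.4,0,0,0.46],
])

```text
time_s: 14.35
position: [0.4724, 0.0612, 0.0218]
tool_rot: [[0.039, 0.999, 0.004], [0.999, -0.039, 0.002], [0.002, 0.004, -1.0]]
ft_force: [1.0, 2.2, 0.6]
grip_width: 0.0624
gripper_force: 0.0
```

>>> move_arm([
  [0,0,0,-0.5,0,0,0.46],
  [0,0,0,-1,0,0,0.46],
  [0,0,0,-1.5,0,0,0.46],
  [0,0,0,-1.8,0,0,0.46],
  [0,0,0,-1.8,0,0,0.46],
])

```text
time_s: 14.85
position: [0.4718, 0.0435, 0.0218]
tool_rot: [[0.039, 0.999, 0.004], [0.999, -0.039, 0.001], [0.002, 0.004, -1.0]]
ft_force: [1.0, -0.2, 0.8]
grip_width: 0.0623
gripper_force: 0.0
```

```bash
python3 -c "
from plan import *
R,p=now();print(p,np.round(R[:2,0],3).tolist(),env.observe()['ft_force'])
blue()
"
```

```text
[0.47175638 0.04345778 0.02176336] [0.039, 0.999] [ 1.03372077 -0.17782125  0.75647301]
centre 468.3 -68.3 size 84.7 80.2 yaw 88.8 [[507.5, -111.5], [427.29998779296875, -109.80000305175781], [509.29998779296875, -26.799999237060547], [429.1000061035156, -25.100000381469727]]
```

>>> move_arm([
  [0,0,0,-0.2,0,0,0.46],
  [0,0,0,-0.4,0,0,0.46],
  [0,0,0,-0.5,0,0,0.46],
  [0,0,0,-0.6,0,0,0.46],
])

```text
time_s: 15.3
position: [0.4715, 0.0379, 0.0217]
tool_rot: [[0.038, 0.999, 0.004], [0.999, -0.039, 0.002], [0.002, 0.004, -1.0]]
ft_force: [-0.5, 1.1, 0.2]
grip_width: 0.0624
gripper_force: 0.0
```

>>> move_arm([
  [0,0,0,-0.1,0,0,0.46],
])

```text
time_s: 15.4
position: [0.4717, 0.0372, 0.0219]
tool_rot: [[0.039, 0.999, 0.005], [0.999, -0.039, 0.002], [0.003, 0.005, -1.0]]
ft_force: [2.4, 10.0, 3.3]
grip_width: 0.0623
gripper_force: 0.0
```

>>> move_arm([
  [0,0,0,-0.1,0,0,0.46],
])

```text
time_s: 15.5
position: [0.472, 0.037, 0.0221]
tool_rot: [[0.039, 0.999, 0.006], [0.999, -0.039, 0.004], [0.004, 0.006, -1.0]]
ft_force: [3.5, 17.8, 4.3]
grip_width: 0.0625
gripper_force: 0.0
```

```bash
python3 -c "
from plan import *
R,p=now();print(p,env.observe()['ft_force'])
blue()
"
```

```text
[0.47197234 0.03696154 0.02209009] [ 3.48417744 17.83156579  4.26487639]
centre 467.2 -77.2 size 79.9 81.0 yaw 86.6 [[505.29998779296875, -119.5], [424.3999938964844, -114.5999984741211], [510.0, -39.79999923706055], [429.20001220703125, -34.900001525878906]]
```

Firm contact with the rail at about 18 N. I'll back off, rise clear and check.

>>> move_arm([
  [0,0,0,0.3,0,0,0.46],
  [0,0,0,1.5,0,0,0.46],
  [0,0,0,4,0,0,0.46],
  [0,0,0,7,0,0,0.46],
  [0,0,0,10,0,0,0.46],
])

```text
time_s: 16.05
position: [0.4751, 0.1372, 0.0219]
tool_rot: [[0.039, 0.999, 0.004], [0.999, -0.039, 0.001], [0.002, 0.004, -1.0]]
ft_force: [0.5, -0.2, 0.6]
grip_width: 0.0625
gripper_force: 0.0
```

>>> move_arm([
  [0,0,0,0,0,-4,0.46],
  [0,0,0,0,0,-8,0.46],
  [0,0,0,0,0,-10,0.46],
  [0,0,0,0,0,-10,0.46],
  [0,0,0,0,0,-10,0.46],
])

```text
time_s: 16.55
position: [0.4745, 0.136, 0.1216]
tool_rot: [[0.038, 0.999, 0.004], [0.999, -0.038, 0.002], [0.002, 0.004, -1.0]]
ft_force: [0.1, -0.7, 0.3]
grip_width: 0.0625
gripper_force: 0.0
```

```bash
python3 -c "
from plan import *
R,p=now();print(p,env.observe()['ft_force'])
blue();blue()
for n in('top','scene'):
    p=env.get_image(n)
    for t,z in(('holder',.039),('holder_foot',.004),('holder_mouth',.039),('stop_face',.004)):
        for r in env.tip_of(t,p)[:1]:print(n,t,r['conf'],ray(p,r['pixel'],z))
p=env.get_image('top');g=cv2.cvtColor(p['color'],6)
S=lambda y0,y1:print(p['color'][y0:y1,294:312].mean(0).astype(int).tolist())
S(200,206);S(226,232)
"
```

```text
[0.47446739 0.13599285 0.12155409] [ 0.07745441 -0.70017771  0.31171106]
centre 468.9 -46.9 size 139.1 80.8 yaw 87.6 [[506.29998779296875, -118.0999984741211], [425.6000061035156, -114.69999694824219], [512.2000122070312, 20.899999618530273], [431.5, 24.299999237060547]]
centre 468.9 -46.9 size 139.1 80.8 yaw 87.6 [[506.29998779296875, -118.0999984741211], [425.6000061035156, -114.69999694824219], [512.2000122070312, 20.899999618530273], [431.5, 24.299999237060547]]
top holder 0.94 [ 0.46998531 -0.12210608  0.039     ]
top holder_foot 0.85 [ 0.46647581 -0.12480904  0.004     ]
top stop_face 0.65 [ 0.46383287 -0.12127409  0.004     ]
scene holder 0.73 [ 0.46893662 -0.11292425  0.039     ]
scene holder_foot 0.96 [ 0.46566401 -0.12111343  0.004     ]
scene holder_mouth 0.84 [0.46026589 0.02949539 0.039     ]
scene stop_face 0.85 [ 0.45721389 -0.11221449  0.004     ]
[[104, 153, 231], [106, 154, 231], [105, 153, 230], [105, 153, 230], [106, 153, 230], [105, 153, 230], [110, 155, 230], [199, 208, 226], [234, 238, 244], [220, 224, 235], [104, 152, 230], [86, 131, 213], [120, 163, 233], [188, 197, 212], [182, 182, 184], [196, 196, 197], [202, 201, 201], [240, 237, 236]]
[[102, 149, 223], [102, 148, 222], [102, 148, 222], [102, 148, 222], [104, 150, 223], [105, 151, 224], [142, 176, 226], [220, 222, 227], [219, 222, 228], [150, 188, 233], [104, 152, 226], [93, 132, 204], [134, 171, 228], [212, 212, 213], [201, 201, 202], [217, 216, 216], [244, 242, 242], [135, 131, 132]]
```

The holder's yaw matches the rail at 87.6°, its base is flush with the face and about 4 mm off centre, and the arm is clear.

```bash
python3 -c "
from rig import env
print(env.close_job())"
```

```text
the job is handed in; nothing more can be done
None
```

The holder was eased onto its side and pushed back until its base met the rail. My last measurement had it square to the rail and about 4 mm off the middle, with the arm clear. I handed the job in at about 17 s, but no verdict came back.

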